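Bell from the locked display case

TASK

Open the locked display case on the market stall: swing the keeper bar well aside, draw the bolt it was blocking all the way back, then slide the clear lid fully open. Take the small brass hand bell out of the case and set it down gently, not dropped, standing upright in the middle of the round wooden tray. Leave the case open and the brass pot, the bottles and the fruit where they are.

Things in the scene. Friction and masses are not known exactly. Their poses are not given: they have to be found in the camera images.
- case: wooden display case fixed on the counter, x -100 to 100, y -165 to 155, rim at z 70 (mm, 'case' coordinates used throughout). Origin at table level, z up. A solid lock deck, top z 70, fills y -165 to -75 and carries bolt and keeper; the rest is the open-topped well. Brass lid guides along x = +-98 reach z 80.
- well (a point): middle of the well's grey-lined floor, at case (0, 35, 8). The inside of the well spans x -90 to 90, y -75 to 145; walls 10 thick.
- staple (a point): top of the steel staple fixed to the lid at its deck end, looping over the bolt's end: at case (50, -97, 96) when shut, 16 (x) by 42 (y). It travels with the lid and then overhangs the well. A fixed steel guide bridge for the bolt, 12 by 22, top z 91, stands at case (25, -100).
- keeper (a joint): angle of the first catch: a flat steel bar 80 long, 16 wide, with a 32-wide head, z 76 to 86, turning on an upright pivot at case (-85, -108). At 0 it points along case +x, its head behind the bolt's knob, stopping the bolt; it starts at 0 to 0.06 and grows to 1.6 rad as its free end swings to case -y. The bolt can pass from 0.4. Friction 0.06 N m, stays where left.
- keeper_post (a point): the keeper's upright steel finger post, 12 in diameter, 45 from the pivot along the bar. The post stands from z 86 to 118 in the case frame; this point is on its axis at z 104.
- bolt (a joint): travel of the second latch, a steel barrel bolt 10 in diameter along case x at y -100, axis at z 81: 0 = shot through the lid's staple (start), 0.04 m = fully drawn, towards case -x; free of the staple from 0.03. Friction 1.5 N, stays where left. Until the keeper is swung aside it stops after about 3 mm.
- bolt_knob (a point): the bolt's upright round steel knob, 14 in diameter, standing from z 86 to 118 in the case frame, at case (0, -100) when shot; this point is on its axis at z 104.
- lid (a joint): travel of the clear plastic sliding lid in a wooden frame that covers the well (y -75 to 155 when shut, top at z 79): 0 shut (start), 0.16 m fully open, towards case +y; it overhangs the case's +y end as it opens. Fully open, the well is uncovered for y -75 to 85. Friction about 2.5 N, stays where left; the bolt stops it after about 5 mm.
- lid_bar (a point): the wooden pull bar on top of the lid, 70 long (case x), 12 thick (case y), standing from z 77 to 113 in the case frame; at case (0, -30) when shut; this point is in its middle at z 99.
- bell_mid (a point): the small brass hand bell, loose, standing mouth down on the well's floor; 58 tall, mouth 42 in diameter, with a slim round upright handle 13 to 14 in diameter from 32 to 56 above its mouth; about 0.1 kg. This point is on its axis 29 above its mouth; its z axis points up the handle.
- pot_mid (a point): a squat brass pot beside the bell in the well, 75 to 105 from it, loose, 34 tall, 46 in diameter, no handle; this point is on its axis 17 above the floor of the well. Leave it be.
- tray: round light wooden serving tray fixed on the counter beyond the case's lock-deck end (case -y side), 116 in diameter at the top, flat top 10 above the table; origin at its centre at table level.
- bottle_a_mid (a point): dark glass drinks bottle, loose, 200 tall, body 58 in diameter, narrower at the neck; this point lies on its axis 100 above the table. It must not be pushed about. Near the lock deck, on the case's -y side.
- bottle_b_mid (a point): dark glass drinks bottle, loose, 200 tall, body 58 in diameter, narrower at the neck; this point lies on its axis 100 above the table. It must not be pushed about. Beyond the case's +x side.
- fruit_mid (a point): a green fruit on the case's -x side, loose, 64 tall, 74 in diameter; this point is on its axis 32 above the table. It must not be pushed about.
Things that resemble listed ones, but are neither listed nor needed, are in the scene too. There is more than one size of the tray; the one meant has the size given above.

How it is judged (in metres and radians):
On the way, in this order (a step that is already met when the one before it is completed fails the run):
1. the keeper is swung clear (over 0.4 rad) (value of joint keeper above 0.4 rad), for 0.1 s.
2. the bolt is drawn (over 30 mm) (value of joint bolt above 0.03 m), for 0.1 s.
3. the lid is slid open (over 120 mm) (value of joint lid above 0.12 m), for 0.1 s.
4. the bell is lifted clear out of the case (z of bell_mid in the frame of case above 0.1 m), for 0.1 s.
At the end, for the whole second after the job is handed in: The keeper is swung over 0.4 rad, the bolt drawn over 30 mm and the lid open over 120 mm; the bell stands on the tray, upright within 0.15 rad, its axis within 35 mm of the tray's centre, let go and at rest (value of joint keeper above 0.4 rad and value of joint bolt above 0.03 m and value of joint lid above 0.12 m and horizontal distance between bell_mid and tray below 0.035 m and z of bell_mid in the frame of tray between 0.032 and 0.046 m and angle between bell_mid's own z axis and vertical below 0.15 rad and linear speed of bell below 0.02 m/s and contact force between the fingers and bell below 0.05 N); the robot touches nothing.
It fails at once if a bottle is pushed more than 25 mm or knocked over (distance of any of bottle_a_mid, bottle_b_mid from where it was at the start of the episode above 0.025 m or angle between any of bottle_a_mid, bottle_b_mid's own z axis and vertical above 0.5 rad).
It fails at once if the fruit is pushed more than 25 mm or knocked over (distance of fruit_mid from where it was at the start of the episode above 0.025 m or angle between fruit_mid's own z axis and vertical above 0.5 rad).
It fails at once if the brass pot is pushed more than 25 mm or knocked over (distance of pot_mid from where it was at the start of the episode above 0.025 m or angle between pot_mid's own z axis and vertical above 0.5 rad).
It fails at once if the bell is dropped (falls faster than 0.5 m/s out of the fingers) (contact force between the fingers and bell below 0.05 N and linear speed of bell above 0.5 m/s).
It also fails if it takes over 72 s, if anything falls off the work surface, if the arm or the gripper's body presses on something with over 40 N, if the wrist force passes 120 N, or if a joint passes its speed limit or range.

ROBOT

A 6-joint arm with a two-finger parallel gripper is mounted at the origin on the work surface. World frame = base frame: x ahead of the robot, y to its left, z up, the work surface at z = 0. Lengths are in mm, angles in rad, forces in N, time in s.
With the tool pointing down it reaches from about 300 to 775 mm from the base axis. Payload 14.6 kg.
Tool frame: the origin (TCP) lies midway between the tips of the shut fingers; the grasp point (between the pads) lies 19 mm behind it; z points along the fingers, y is the direction in which the jaws open and shut (so a half turn about z gives the same grasp; the last joint's range is limited). The gripper opens to 94 mm and grips with 3 to 60 N. Pads are 16 mm wide; open, the fingers measure 119 mm over their backs; the gripper's body (75 mm by 177 mm) begins 78 mm behind the grasp point.
Start: joints at [-1.313, 0.3, 1.521, -0, 1.321, -0.067], TCP at [175.508, -521.235, 205.446] pointing down, gripper open.
Joint ranges: [-3.03, 3.03], [-0.79, 2.21], [0.23, 2.52], [-1.04, 4.18], [0, 3.07], [-2.55, 2.55]. Speed limits (rad/s): [2.22, 2.22, 2.57, 3.14, 3.14, 3.14].

INTERFACE

Orientations are given as [roll, pitch, yaw] about the fixed x, y, z axes, in that order (R = Rz(yaw) Ry(pitch) Rx(roll)).
In Python, from cell import read_state, camera, get_calibration, sign_off gives the robot as it stands.
- The arm moves only by the tool carry_out, never from a script. Its argument "series" is a list of rows, each an object with "delta_pos": the shift along the world's x, y, z in mm, a list of three; "turn": the turn, a rotation vector about the world's x, y, z in rad, a list of three; "hand": the opening, from 0 (shut) to 1 (fully open). A call has 1 to 8 rows; each row is the pose to reach, as a shift and turn from the pose commanded when the call began; what a row does not reach only later rows make up. A row lasts 1/8 s, in which the tool goes at most 62.5 mm and 10.7 degrees, less where a joint would pass 70% of its speed; a pose out of reach is approached as far as the arm can. A call with a gripper value outside its range is refused whole. The fingers move at their own pace and stop on an object; "squeeze" is the grip in N (left out, the last holds). Time passes only in rows, so rows that repeat a pose let the fingers close. It gives the time, the measured TCP pose, the force and the opening at its end, in the units of the state.
- read_state(): the state, without advancing time (a new reading comes with each control period).
- camera(name): name is "scene" or "top" or "wrist"; returns the picture (400x640x3 uint8, red, green, blue); there is no depth.
- get_calibration(name): a dict with "intrinsics" (3x3 intrinsics, pixels), "pose" (4x4, takes a point from camera to world coordinates). Camera axes: x right, y down, z forward; pixel columns grow to the right and rows downward; lengths in mm; the calibration is good to about 2 mm. A picture is of the moment at which its call begins: read the wrist's pose just before it. get_calibration takes no time and is no camera call; for the wrist camera it gives the pose at the moment of the call.
- sign_off(): hands the job in, once; it reports no verdict.
The state is a dict: "clock": time; "joints": joint angles; "qd": joint speeds; "effort": joint torques, N m; "eef_pos": TCP position; "eef_rot": TCP orientation; "wrist_force": force on the tool from outside, world axes, zero at the start; "moment": the same for the moment, N m; "finger_gap": finger opening in mm.
Only numpy, scipy, OpenCV 4.12 (cv2) and the standard library are available. Lean on these libraries where they do the work, as an engineer would, in place of code of your own. Each camera call takes 0.05 s, during which the arm holds its last target.

## Working session

There is one attempt and no reset: what is moved stays moved. The work goes in short steps, Python scripts to look and compute and a tool call to move; the robot and the scene stay as the last step left them, time stands still between calls to the robot, and variables do not carry over. Pictures are saved under pics/ and viewed, and the job is handed in when it is done.

Besides the shell and the picture viewer there is one more tool, called after "Request:" in YAML: its name, and indented under it one key for each argument. carry_out: Moves the arm, as the interface text tells. Its arguments: {"type":"object","properties":{"series":{"type":"array"},"squeeze":{"type":"number"}},"required":["series"]}

```bash
ls; mkdir -p pics; python3 - <<'E'
from cell import *
import cv2
print(read_state())
for n in ("scene","top","wrist"):
    c=get_calibration(n); print(n,c)
    cv2.imwrite(f"pics/{n}0.png",cv2.cvtColor(camera(n),cv2.COLOR_RGB2BGR))
E
```

```text
pics
{'clock': 0.0, 'joints': array([-1.31261321e+00,  3.00451283e-01,  1.52159601e+00, -2.73103488e-05,
        1.32070186e+00, -6.66068403e-02]), 'qd': array([-5.10045874e-04, -4.01910066e-04,  9.60943566e-04,  7.80468390e-06,
        1.97726567e-03, -4.51873733e-05]), 'effort': array([ 2.53119571e-03, -5.31808591e+01, -3.52740133e+01,  7.09516718e-02,
        2.43732979e-02, -9.38767903e-05]), 'eef_pos': array([ 175.4280872 , -520.98746967,  204.89088996]), 'eef_rot': array([-3.14043696e+00, -5.05791419e-05,  3.24796702e-01]), 'wrist_force': array([-0.23935124,  0.15566283,  0.53952854]), 'moment': array([ 0.0083996 , -0.03547546,  0.04220158]), 'finger_gap': 94.11906834414286}
scene {'intrinsics': array([[460.84953911,   0.        , 325.00845459],
       [  0.        , 460.84953911, 198.9109636 ],
       [  0.        ,   0.        ,   1.        ]]), 'pose': array([[ 6.41435050e-01,  5.07678762e-01, -5.75172454e-01,
         1.29444761e+03],
       [ 7.67168907e-01, -4.20948290e-01,  4.83998352e-01,
        -7.23569341e+02],
       [ 3.59782283e-03, -7.51707930e-01, -6.59486349e-0
[... 465 characters left out ...]
],
       [ 2.24861578e-02, -1.39343590e-01, -9.89988756e-01,
         1.25836271e+03],
       [ 0.00000000e+00,  0.00000000e+00,  0.00000000e+00,
         1.00000000e+00]])}
wrist {'intrinsics': array([[276.93335328,   0.        , 320.77438794],
       [  0.        , 276.93335328, 201.95307551],
       [  0.        ,   0.        ,   1.        ]]), 'pose': array([[ 3.18827727e-01, -9.19116308e-01, -2.31460781e-01,
         2.42552071e+02],
       [-9.47811094e-01, -3.09621238e-01, -7.60842840e-02,
        -4.98395657e+02],
       [-1.73486751e-03,  2.43638876e-01, -9.69864469e-01,
         3.84238487e+02],
       [ 0.00000000e+00,  0.00000000e+00,  0.00000000e+00,
         1.00000000e+00]])}
```

View pics/scene0.png

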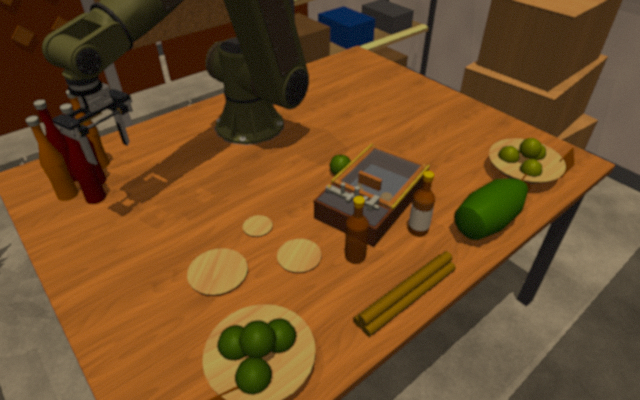

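View pics/top0.png

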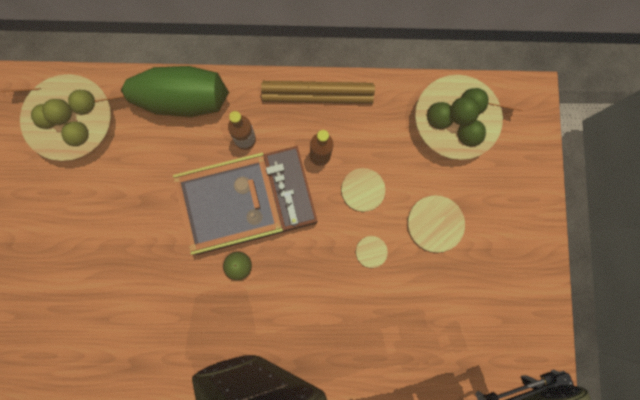

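View pics/wrist0.png

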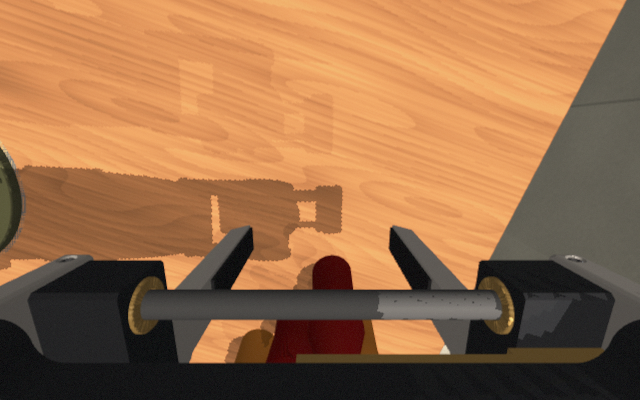

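```bash
python3 - <<'E'
import cv2
t=cv2.imread('pics/top0.png'); s=cv2.imread('pics/scene0.png')
cv2.imwrite('pics/topc.png',cv2.resize(t[100:300,160:400],None,fx=3.3,fy=3,interpolation=cv2.INTER_CUBIC)[:600,:800] if 0 else cv2.resize(t[110:290,165:405],None,fx=3.3,fy=3.3,interpolation=cv2.INTER_CUBIC))
cv2.imwrite('pics/scenec.png',cv2.resize(s[130:280,230:430],None,fx=4,fy=4,interpolation=cv2.INTER_CUBIC))
E
```

```text
(no output)
```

View pics/topc.png

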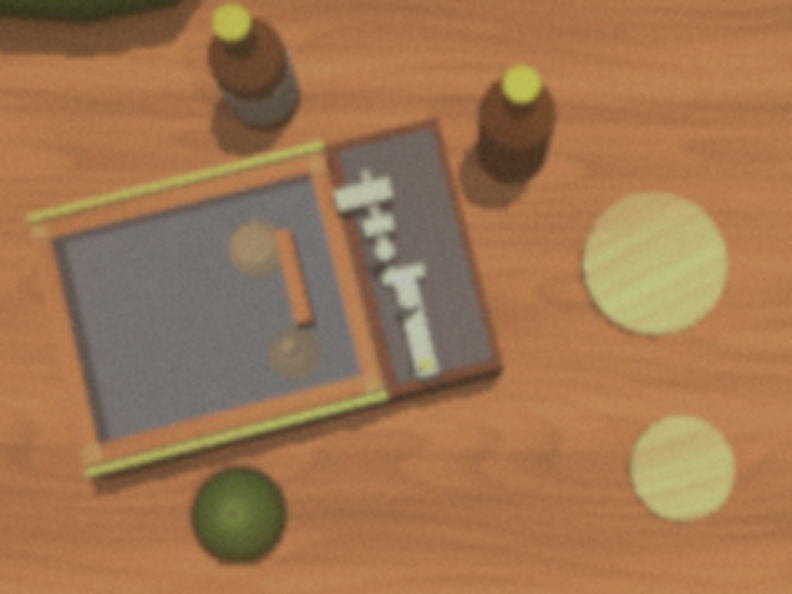

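View pics/scenec.png

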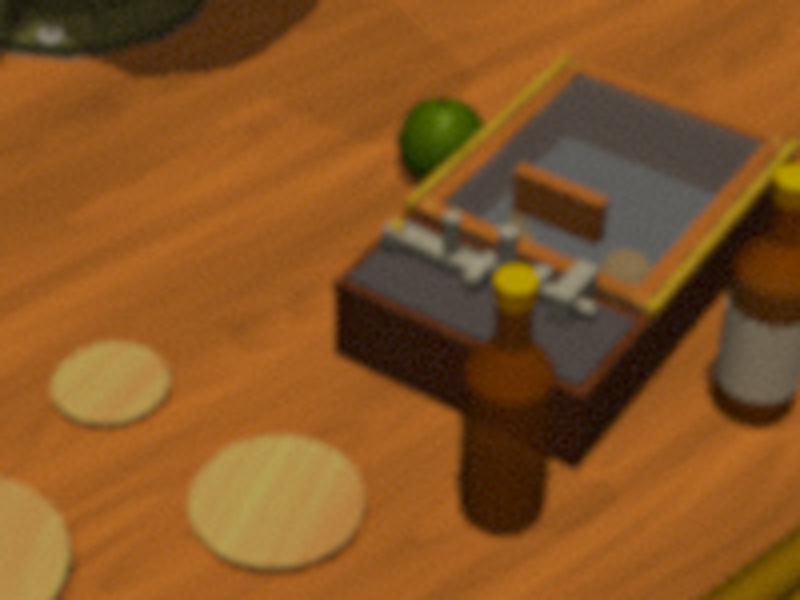

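```bash
cat > h.py <<'E'
import numpy as np, cv2
from cell import *
from scipy.optimize import least_squares
def ray(name,px,z,cal=None):
    c=cal or get_calibration(name); K=c['intrinsics'];T=c['pose']
    d=T[:3,:3]@np.linalg.solve(K,[px[0],px[1],1]); o=T[:3,3]
    return (o+d*(z-o[2])/d[2])
def proj(cal,P):
    K=cal['intrinsics'];T=cal['pose']
    p=(np.atleast_2d(P)-T[:3,3])@T[:3,:3]; q=p@K.T
    return q[:,:2]/q[:,2:]
def c2w(X,pose):
    x,y,a=pose; X=np.atleast_2d(X).astype(float); c,s=np.cos(a),np.sin(a)
    return np.c_[x+c*X[:,0]-s*X[:,1], y+s*X[:,0]+c*X[:,1], X[:,2]]
def fit(obs,x0):
    # obs list of (cal, case pt, px)
    f=lambda p: np.concatenate([(proj(c,c2w(X,p))[0]-px) for c,X,px in obs])
    r=least_squares(f,x0,loss='soft_l1'); return r.x, f(r.x).reshape(-1,2)
def save(name,fn,crop=None,k=1):
    im=cv2.cvtColor(camera(name),cv2.COLOR_RGB2BGR)
    if crop: im=im[crop[1]:crop[3],crop[0]:crop[2]]
    if k!=1: im=cv2.resize(im,None,fx=k,fy=k,interpolation=cv2.INTER_CUBIC)
    cv2.imwrite('pics/'+fn,im)
E
python3 - <<'E'
from h import *
t=get_calibration('top'); s=get_calibration('scene')
u=lambda a,b:np.array([(a+.5)/3.3-.5+165,(b+.5)/3.3-.5+110])
v=lambda a,b:np.array([(a+.5)/4-.5+230,(b+.5)/4-.5+130])
O=[(t,(100,-165,70),u(435,122)),(t,(-100,-165,70),u(500,368)),(t,(98,155,80),u(28,216)),(t,(-98,155,80),u(88,472)),
(t,(-85,-108,87),u(425,365)),(t,(0,-30,113),u(295,278)),(t,(0,-100,118),u(384,247)),
(s,(-100,-165,70),v(338,287)),(s,(100,-165,70),v(580,392)),(s,(100,-165,0),v(575,465)),(s,(0,-100,118),v(507,228)),(s,(-40,-108,118),v(452,212)),(s,(-35,-30,113),v(517,165)),(s,(35,-30,113),v(606,206))]
w=ray('top',u(384,247),118); print(w)
p,r=fit(O,[w[0],w[1]+100,0.2]); print(p); print(r.round(1))
print('topfit',fit(O[:7],p)[0],'scenefit',fit(O[7:],p)[0])
for n,X in dict(post=(-40,-108,104),knob=(0,-100,104),bar=(0,-30,99),baropen=(0,130,99),well=(0,35,8)).items(): print(n,c2w(X,p)[0].round(1))
print('tray',ray('top',u(655.5,263),10), ray('scene',v(277,498),10), 'rad',ray('top',u(583,263),10)-ray('top',u(728,263),10))
print('bell handle top (292,340)', ray('top',u(292,340),64),'pot top',ray('top',u(255,248),42))
print('botA', ray('top',u(521,85),200),'botB',ray('top',u(232,22),200),'fruit',ray('top',u(232,513),64))
E
```

```text
[618.08921035 -42.87905411 118.        ]
[5.89154686e+02 5.38229767e+01 2.69832596e-01]
[[ 0.4 -1.8]
 [ 0.8 -0.5]
 [-0.9  0.7]
 [-1.7 -0.2]
 [-0.3 -0.4]
 [-1.3 -0.9]
 [-0.2  0.9]
 [-1.8 -2. ]
 [ 0.3  0.8]
 [-0.4  1. ]
 [-0.2  0.3]
 [-0.5  0.5]
 [-0.3 -0.1]
 [-1.  -1.4]]
topfit [5.88543014e+02 5.27113285e+01 2.66727735e-01] scenefit [5.89713568e+02 5.53982777e+01 2.67016349e-01]
post [579.4 -60.9 104. ]
knob [615.8 -42.6 104. ]
bar [597.2  24.9  99. ]
baropen [554.5 179.1  99. ]
well [579.8  87.6   8. ]
tray [ 627.5983533  -255.04924296   10.        ] [ 629.9521767  -252.92572353   10.        ] rad [ -1.88754148 116.49631285   0.        ]
bell handle top (292,340) [554.93734392  27.83319733  64.        ] pot top [628.98808309  61.04456749  42.        ]
botA [ 718.51328731 -138.73881653  200.        ] botB [759.52198299  61.25701792 200.        ] fruit [424.49842245  68.52562593  64.        ]
```

```bash
cat >> h.py <<'E'
CP=[589.1,54.0,0.268]
def W(x,y,z=0): return c2w((x,y,z),CP)[0]
E
python3 - <<'E'
from h import *
e=np.array([175.4,-521,205])
print('above',W(-41,-80,95)-e)
b=W(-41,-80)
for q in [(-41,-90),(-42,-103),(-47,-115),(-56,-125),(-63,-130),(-68,-131.5)]: print(q,(W(*q)-b).round(0))
E
```

```text
above [ 395.34786933  486.99886762 -110.        ]
(-41, -90) [  3. -10.   0.]
(-42, -103) [  5. -22.   0.]
(-47, -115) [  3. -35.   0.]
(-56, -125) [ -3. -47.   0.]
(-63, -130) [ -8. -54.   0.]
(-68, -131.5) [-12. -57.   0.]
```

Request:
carry_out:
  series:
    - {"delta_pos":[35,43,15],"turn":[0,0,0],"hand":0}
    - {"delta_pos":[70,86,15],"turn":[0,0,-0.02],"hand":0}
    - {"delta_pos":[105,130,15],"turn":[0,0,-0.04],"hand":0}
    - {"delta_pos":[140,173,15],"turn":[0,0,-0.057],"hand":0}
    - {"delta_pos":[175,216,15],"turn":[0,0,-0.057],"hand":0}
    - {"delta_pos":[210,259,15],"turn":[0,0,-0.057],"hand":0}
    - {"delta_pos":[245,302,15],"turn":[0,0,-0.057],"hand":0}
    - {"delta_pos":[280,345,15],"turn":[0,0,-0.057],"hand":0}

```text
clock: 1.15
eef_pos: [456.4, -174.6, 220.4]
eef_rot: [3.142, -0.0, 0.268]
wrist_force: [0.0, -1.0, -0.3]
finger_gap: 17.6
```

Request:
carry_out:
  series:
    - {"delta_pos":[38,47,0],"turn":[0,0,0],"hand":0}
    - {"delta_pos":[76,94,0],"turn":[0,0,0],"hand":0}
    - {"delta_pos":[115,141,0],"turn":[0,0,0],"hand":0}
    - {"delta_pos":[115,141,0],"turn":[0,0,0],"hand":0}
    - {"delta_pos":[115,141,0],"turn":[0,0,0],"hand":0}

```text
clock: 1.78
eef_pos: [570.1, -35.5, 220.0]
eef_rot: [-3.141, 0.001, 0.268]
wrist_force: [-0.3, -0.4, 0.3]
finger_gap: 0.6
```

```bash
python3 - <<'E'
from h import *
import pickle
c=get_calibration('wrist');pickle.dump(c,open('w1.pkl','wb'))
print(read_state()['eef_pos'])
save('wrist','w1.png',k=1.25)
for n,X in dict(post=(-40,-108,118),knob=(0,-100,118),piv=(-85,-108,86),barL=(-35,-30,113),barR=(35,-30,113),deck1=(100,-165,70),deck2=(-100,-165,70)).items(): print(n,proj(c,W(*X))*1.25)
E
```

```text
[570.12148763 -35.47660108 220.03698596]
post [[433.48443257 250.15537708]]
knob [[424.71234373 202.09027789]]
piv [[429.40436349 287.82333643]]
barL [[341.01117522 243.01591124]]
barR [[337.27512635 157.34956388]]
deck1 [[497.5588949   81.08962568]]
deck2 [[484.12913826 296.38759447]]
```

View pics/w1.png

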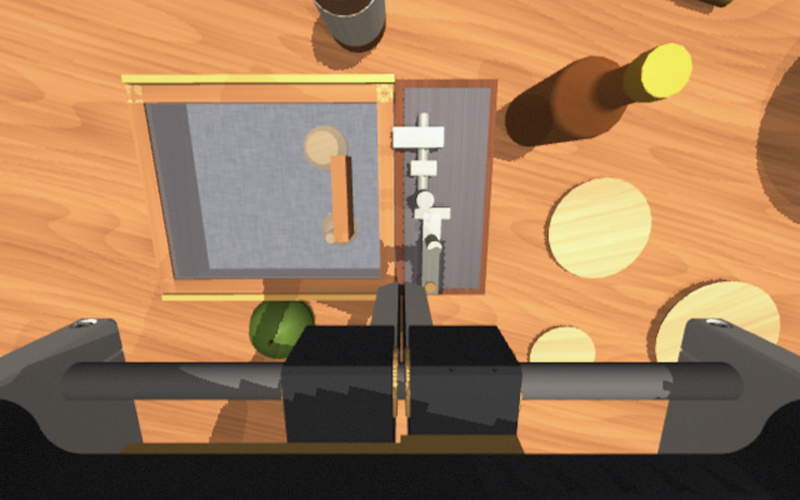

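```bash
python3 - <<'E'
import cv2
im=cv2.imread('pics/w1.png')
cv2.imwrite('pics/w1c.png',cv2.resize(im[110:310,370:510],None,fx=3,fy=3,interpolation=cv2.INTER_CUBIC))
E
```

```text
(no output)
```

View pics/w1c.png

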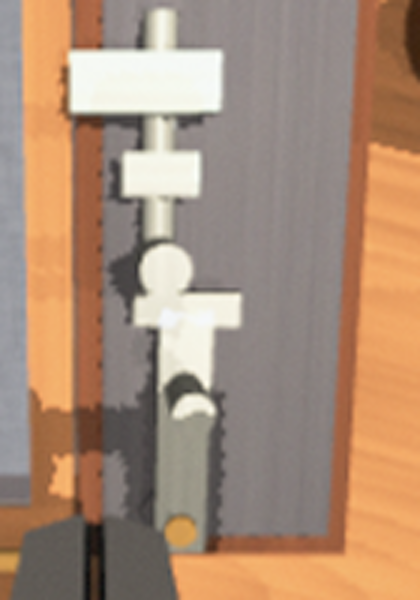

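Request:
carry_out:
  series:
    - {"delta_pos":[2,0,-50],"turn":[0,0,0],"hand":0}
    - {"delta_pos":[2,0,-95],"turn":[0,0,0],"hand":0}
    - {"delta_pos":[2,0,-122],"turn":[0,0,0],"hand":0}
    - {"delta_pos":[2,0,-124],"turn":[0,0,0],"hand":0}
    - {"delta_pos":[2,0,-124],"turn":[0,0,0],"hand":0}

```text
clock: 2.45
eef_pos: [572.9, -36.0, 97.9]
eef_rot: [3.141, -0.002, 0.267]
wrist_force: [-0.4, -0.0, 0.5]
finger_gap: 0.8
```

Request:
carry_out:
  series:
    - {"delta_pos":[3,-8,0],"turn":[0,0,0],"hand":0}
    - {"delta_pos":[5,-15,0],"turn":[0,0,0],"hand":0}
    - {"delta_pos":[5,-22,0],"turn":[0,0,0],"hand":0}
    - {"delta_pos":[4,-29,0],"turn":[0,0,0],"hand":0}
    - {"delta_pos":[3,-36,0],"turn":[0,0,0],"hand":0}
    - {"delta_pos":[-1,-43,0],"turn":[0,0,0],"hand":0}
    - {"delta_pos":[-4,-49,0],"turn":[0,0,0],"hand":0}
    - {"delta_pos":[-9,-55,0],"turn":[0,0,0],"hand":0}

```text
clock: 3.45
eef_pos: [562.9, -90.2, 96.3]
eef_rot: [-3.141, 0.001, 0.268]
wrist_force: [-2.8, 7.9, 1.7]
finger_gap: 0.5
```

Request:
carry_out:
  series:
    - {"delta_pos":[1,6,5],"turn":[0,0,0],"hand":0}
    - {"delta_pos":[2,8,55],"turn":[0,0,0],"hand":0}
    - {"delta_pos":[2,8,104],"turn":[0,0,0],"hand":0}
    - {"delta_pos":[2,8,104],"turn":[0,0,0],"hand":0}

```text
clock: 3.95
eef_pos: [567.1, -82.4, 204.8]
eef_rot: [3.138, -0.007, 0.268]
wrist_force: [0.1, 0.8, 0.0]
finger_gap: 0.6
```

```bash
python3 - <<'E'
from h import *
import pickle
c=get_calibration('wrist')
e=read_state()['eef_pos'];print(e)
save('wrist','w2.png',k=1.25)
print('knob',proj(c,W(0,-100,118))*1.25, proj(c,W(2,-100,118))*1.25)
print('above bolt',W(24,-100,98)-e, 'dir',W(-40,-100)-W(0,-100))
E
```

```text
[567.09269512 -82.41154948 204.75757924]
knob [[367.08067819 184.60565881]] [[367.01832175 181.90804814]]
above bolt [  71.63089951   46.33658705 -106.75757924] dir [-38.57209725 -10.59213451   0.        ]
```

View pics/w2.png

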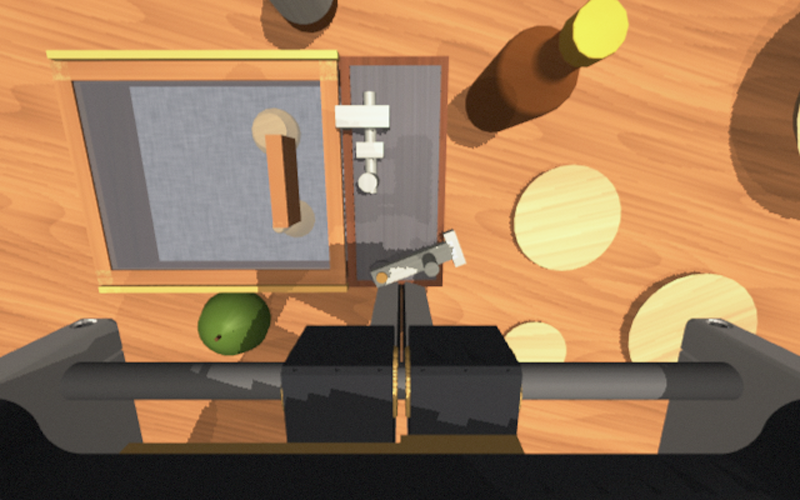

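Request:
carry_out:
  series:
    - {"delta_pos":[36,23,0],"turn":[0,0,0],"hand":0}
    - {"delta_pos":[72,46,0],"turn":[0,0,0],"hand":0}
    - {"delta_pos":[72,46,-40],"turn":[0,0,0],"hand":0}
    - {"delta_pos":[72,46,-80],"turn":[0,0,0],"hand":0}
    - {"delta_pos":[72,46,-98],"turn":[0,0,0],"hand":0}
    - {"delta_pos":[72,46,-100],"turn":[0,0,0],"hand":0}
    - {"delta_pos":[72,46,-100],"turn":[0,0,0],"hand":0}

```text
clock: 4.88
eef_pos: [638.1, -36.4, 101.8]
eef_rot: [3.141, -0.002, 0.268]
wrist_force: [-0.3, 0.1, -0.3]
finger_gap: 0.4
```

Request:
carry_out:
  series:
    - {"delta_pos":[-6,-2,0],"turn":[0,0,0],"hand":0}
    - {"delta_pos":[-12,-3,0],"turn":[0,0,0],"hand":0}
    - {"delta_pos":[-19,-5,0],"turn":[0,0,0],"hand":0}
    - {"delta_pos":[-26,-7,0],"turn":[0,0,0],"hand":0}
    - {"delta_pos":[-33,-9,0],"turn":[0,0,0],"hand":0}
    - {"delta_pos":[-39,-11,0],"turn":[0,0,0],"hand":0}
    - {"delta_pos":[-44,-12,0],"turn":[0,0,0],"hand":0}
    - {"delta_pos":[-44,-12,0],"turn":[0,0,0],"hand":0}

```text
clock: 5.88
eef_pos: [593.9, -48.3, 100.6]
eef_rot: [3.141, -0.002, 0.268]
wrist_force: [7.7, 0.0, -1.2]
finger_gap: 0.6
```

Request:
carry_out:
  series:
    - {"delta_pos":[4,1,3],"turn":[0,0,0],"hand":0}
    - {"delta_pos":[4,1,50],"turn":[0,0,0],"hand":0}
    - {"delta_pos":[10,25,80],"turn":[0,0,0],"hand":0}
    - {"delta_pos":[10,48,80],"turn":[0,0,0],"hand":0}
    - {"delta_pos":[10,48,80],"turn":[0,0,0],"hand":0}

```text
clock: 6.5
eef_pos: [603.3, 0.8, 180.5]
eef_rot: [-3.141, 0.001, 0.27]
wrist_force: [0.9, 1.0, 0.0]
finger_gap: 0.7
```

```bash
python3 - <<'E'
from h import *
c=get_calibration('wrist')
e=read_state()['eef_pos'];print(e)
save('wrist','w3.png',k=1.25)
print('knob',proj(c,W(-40,-100,118))*1.25, proj(c,W(-30,-100,118))*1.25)
print('to',W(0,-55,95)-e, 'dir',W(0,160)-W(0,0))
E
```

```text
[603.30289314   0.83661779 180.48109166]
knob [[461.04940638 316.27484776]] [[461.63307822 303.91241739]]
to [  0.36129181   0.12674849 -85.48109166] dir [-42.36853803 154.28838901   0.        ]
```

View pics/w3.png

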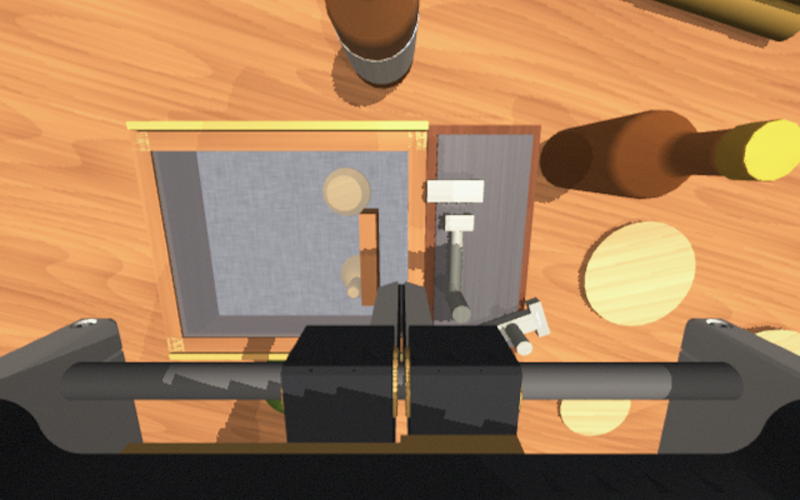

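Request:
carry_out:
  series:
    - {"delta_pos":[0,0,-45],"turn":[0,0,0],"hand":0}
    - {"delta_pos":[0,0,-82],"turn":[0,0,0],"hand":0}
    - {"delta_pos":[0,0,-84],"turn":[0,0,0],"hand":0}
    - {"delta_pos":[0,0,-84],"turn":[0,0,0],"hand":0}
    - {"delta_pos":[-1,5,-84],"turn":[0,0,0],"hand":0}
    - {"delta_pos":[-3,11,-84],"turn":[0,0,0],"hand":0}
    - {"delta_pos":[-6,22,-84],"turn":[0,0,0],"hand":0}
    - {"delta_pos":[-9,34,-84],"turn":[0,0,0],"hand":0}

```text
clock: 7.55
eef_pos: [594.4, 34.5, 96.8]
eef_rot: [3.141, -0.0, 0.268]
wrist_force: [1.1, -3.1, 1.5]
finger_gap: 0.5
```

Request:
carry_out:
  series:
    - {"delta_pos":[-5,18,0],"turn":[0,0,0],"hand":0}
    - {"delta_pos":[-10,36,0],"turn":[0,0,0],"hand":0}
    - {"delta_pos":[-15,54,0],"turn":[0,0,0],"hand":0}
    - {"delta_pos":[-20,72,0],"turn":[0,0,0],"hand":0}
    - {"delta_pos":[-25,90,0],"turn":[0,0,0],"hand":0}
    - {"delta_pos":[-29,106,0],"turn":[0,0,0],"hand":0}
    - {"delta_pos":[-33,118,0],"turn":[0,0,0],"hand":0}
    - {"delta_pos":[-34,124,0],"turn":[0,0,0],"hand":0}

```text
clock: 8.55
eef_pos: [559.9, 158.4, 96.2]
eef_rot: [-3.142, 0.001, 0.268]
wrist_force: [-0.7, -2.9, 2.0]
finger_gap: 0.9
```

Request:
carry_out:
  series:
    - {"delta_pos":[1,-4,30],"turn":[0,0,0],"hand":0}
    - {"delta_pos":[0,-10,80],"turn":[0,0,0],"hand":0}
    - {"delta_pos":[-14,-55,105],"turn":[0,0,0],"hand":0.5}
    - {"delta_pos":[-29,-100,105],"turn":[0,0,0],"hand":0.5}
    - {"delta_pos":[-44,-141,105],"turn":[0,0,0],"hand":0.5}
    - {"delta_pos":[-44,-141,105],"turn":[0,0,0],"hand":0.5}
    - {"delta_pos":[-44,-141,105],"turn":[0,0,0],"hand":0.5}

```text
clock: 9.43
eef_pos: [516.7, 17.3, 201.4]
eef_rot: [-3.141, -0.0, 0.267]
wrist_force: [-0.1, 0.5, -0.2]
finger_gap: 45.4
```

```bash
python3 - <<'E'
from h import *
import pickle
c=get_calibration('wrist');pickle.dump(c,open('w4.pkl','wb'))
e=read_state()['eef_pos'];print(e)
save('wrist','w4.png',k=1.25)
save('top','t4.png',crop=(165,110,405,290),k=3.3)
print('bell top',proj(c,[554.9,27.8,64])*1.25)
for X in [(100,-165,70),(-90,-75,8),(90,-75,8),(-40,-100,118)]: print(X,proj(c,W(*X))*1.25)
E
```

```text
[516.67088267  17.25702147 201.42470409]
bell top [[401.49521031 200.75645246]]
(100, -165, 70) [[588.99940131  23.88204434]]
(-90, -75, 8) [[454.90041942 241.45522635]]
(90, -75, 8) [[461.76518553  60.85634058]]
(-40, -100, 118) [[512.11226513 207.84316803]]
```

View pics/w4.png

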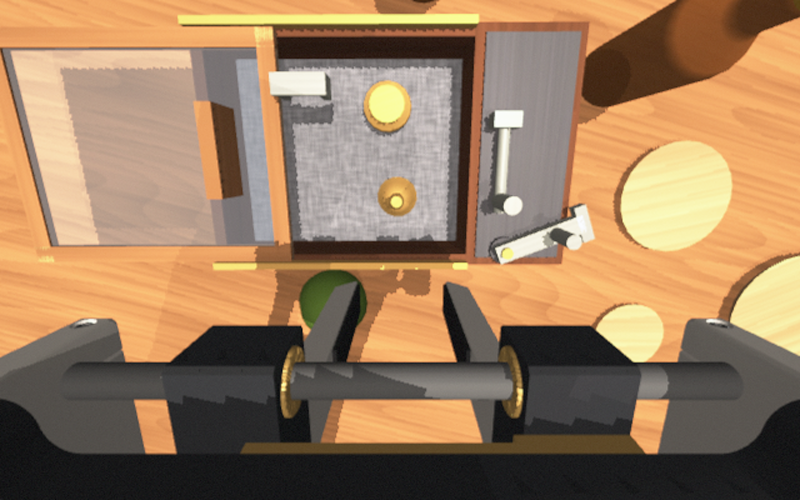

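View pics/t4.png

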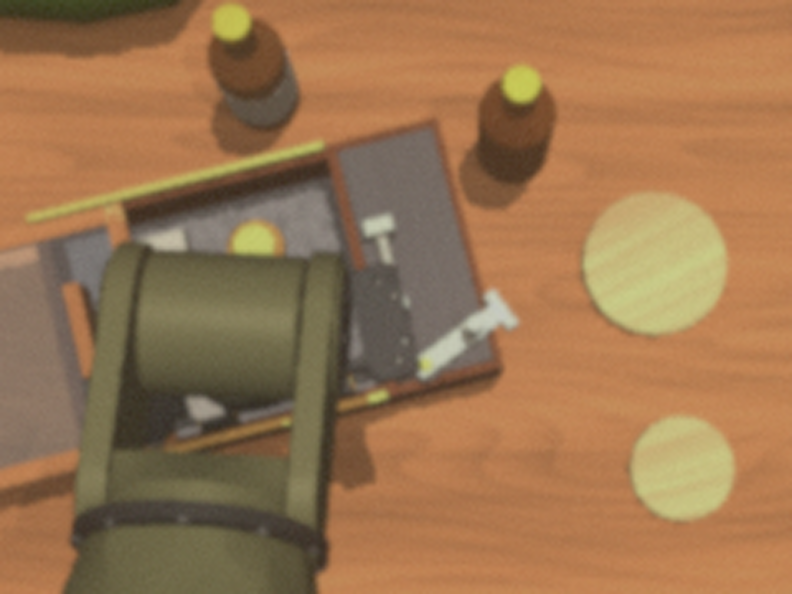

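```bash
python3 - <<'E'
from h import *
import pickle
c=pickle.load(open('w4.pkl','rb'))
r=lambda a,b,z:ray('',(np.array([a,b])+.5)/1.25-.5,z,c)
b=r(396,201,65); print('bell',b, r(397,196,20)); print('pot',r(387,105,42))
print('tray',r(676,196,10)); 
t=r(676,196,10)
case=lambda w:(np.array([[np.cos(CP[2]),np.sin(CP[2])],[-np.sin(CP[2]),np.cos(CP[2])]])@(w[:2]-CP[:2]))
print(case(b),case(r(387,105,42)))
E
sed -n 1,1p /dev/null
```

```text
bell [553.5462743   32.71113285  65.        ] [554.29791575  32.57013163  20.        ]
pot [633.0356656  63.0285101  42.       ]
tray [ 631.52390227 -252.63617852   10.        ]
[-39.92190775 -11.11416023] [44.75804899 -2.92809775]
```

Request:
carry_out:
  series:
    - {"delta_pos":[20,8,-10],"turn":[0,0,0],"hand":0.5}
    - {"delta_pos":[37,15,-30],"turn":[0,0,0],"hand":0.5}
    - {"delta_pos":[37,15,-70],"turn":[0,0,0],"hand":0.5}
    - {"delta_pos":[37,15,-110],"turn":[0,0,0],"hand":0.5}
    - {"delta_pos":[37,15,-125],"turn":[0,0,0],"hand":0.5}
    - {"delta_pos":[37,15,-125],"turn":[0,0,0],"hand":0.5}

```text
clock: 10.28
eef_pos: [553.5, 32.2, 76.3]
eef_rot: [-3.141, 0.001, 0.268]
wrist_force: [0.2, 0.2, 0.8]
finger_gap: 47.5
```

```bash
python3 - <<'E'
from h import *
print(read_state()['eef_pos'])
save('wrist','w5.png',k=1.25)
E
```

```text
[553.50646304  32.24529167  76.28874731]
```

View pics/w5.png

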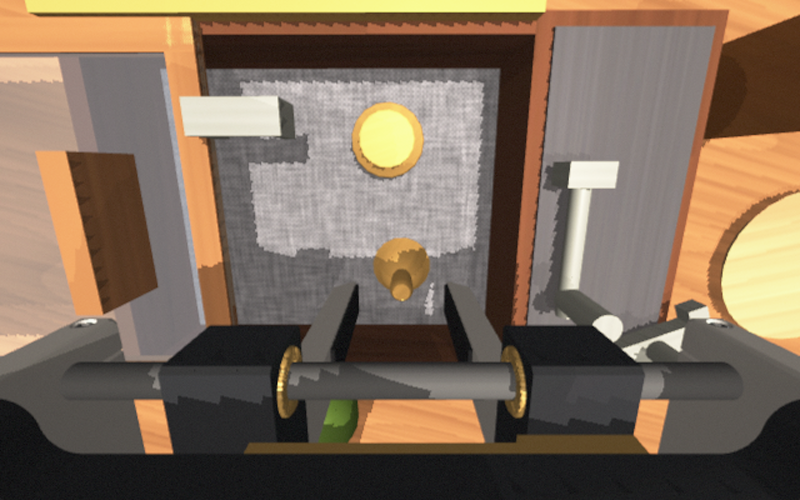

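```bash
python3 - <<'E'
from h import *
c=get_calibration('wrist'); e=read_state()['eef_pos']
for dx in (-5,0,5): 
  w=np.array([e[0]+dx*.964,e[1]+dx*.266,0]); print(dx,[ (proj(c,w+[0,0,z])*1.25).round(0)[0] for z in (66,8)])
E
```

```text
-5 [array([402., 299.]), array([402., 270.])]
0 [array([402., 290.]), array([402., 263.])]
5 [array([402., 282.]), array([402., 257.])]
```

Bell sits on the tool axis (handle top at (401,290), as predicted). Descend and grip.

Request:
carry_out:
  series:
    - {"delta_pos":[0,0,-20],"turn":[0,0,0],"hand":0.5}
    - {"delta_pos":[0,0,-35],"turn":[0,0,0],"hand":0.5}
    - {"delta_pos":[0,0,-36],"turn":[0,0,0],"hand":0.5}
    - {"delta_pos":[0,0,-36],"turn":[0,0,0],"hand":0.1}
    - {"delta_pos":[0,0,-36],"turn":[0,0,0],"hand":0.05}
    - {"delta_pos":[0,0,-36],"turn":[0,0,0],"hand":0.05}
    - {"delta_pos":[0,0,-36],"turn":[0,0,0],"hand":0.05}
    - {"delta_pos":[0,0,-36],"turn":[0,0,0],"hand":0.05}
  squeeze: 15

```text
clock: 11.32
eef_pos: [553.6, 31.9, 40.7]
eef_rot: [-3.142, -0.0, 0.268]
wrist_force: [-1.0, 1.2, 1.7]
finger_gap: 12.9
```

Request:
carry_out:
  series:
    - {"delta_pos":[0,0,8],"turn":[0,0,0],"hand":0}
    - {"delta_pos":[0,0,25],"turn":[0,0,0],"hand":0}
    - {"delta_pos":[0,0,50],"turn":[0,0,0],"hand":0}
    - {"delta_pos":[0,0,80],"turn":[0,0,0],"hand":0}
    - {"delta_pos":[0,0,110],"turn":[0,0,0],"hand":0}
    - {"delta_pos":[0,0,135],"turn":[0,0,0],"hand":0}
    - {"delta_pos":[0,0,150],"turn":[0,0,0],"hand":0}
    - {"delta_pos":[0,0,150],"turn":[0,0,0],"hand":0}

```text
clock: 12.32
eef_pos: [553.8, 31.8, 191.5]
eef_rot: [3.141, -0.002, 0.268]
wrist_force: [-0.3, 0.1, -1.6]
finger_gap: 12.9
```

```bash
python3 - <<'E'
from h import *
print(read_state()['eef_pos'],read_state()['finger_gap'])
save('wrist','w6.png',k=1.25)
save('scene','s6.png',crop=(230,80,430,280),k=3)
E
```

```text
[553.79139997  31.76442472 191.51162696] 12.890349750473765
```

View pics/w6.png

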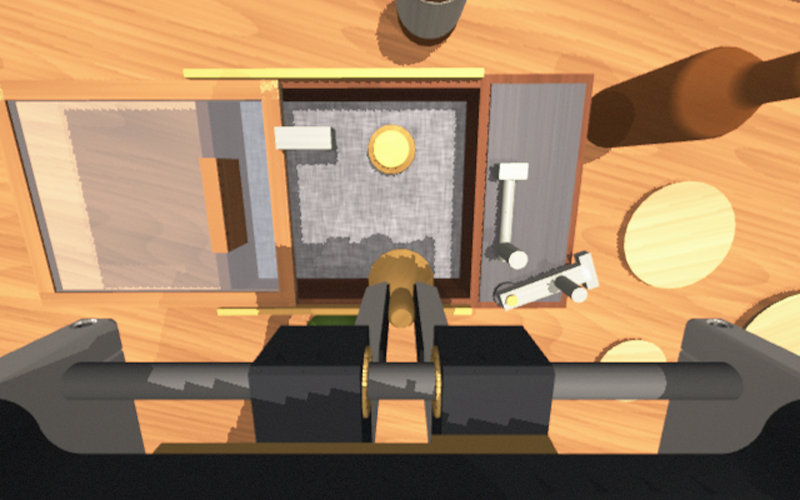

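View pics/s6.png

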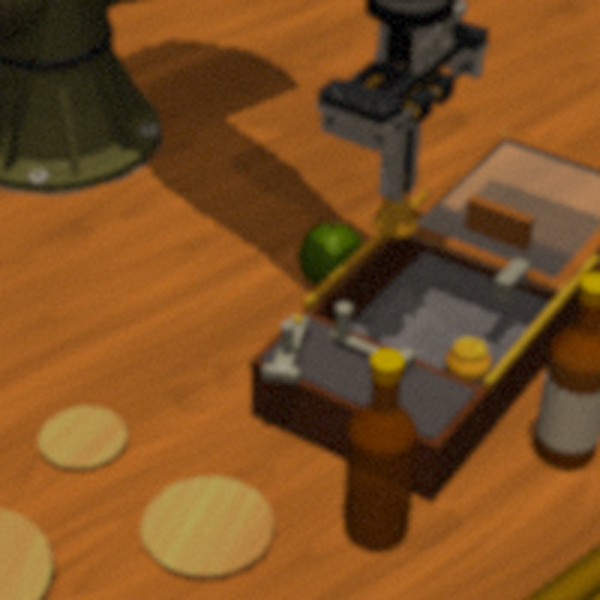

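Request:
carry_out:
  series:
    - {"delta_pos":[5,-20,0],"turn":[0,0,0],"hand":0}
    - {"delta_pos":[16,-60,0],"turn":[0,0,0],"hand":0}
    - {"delta_pos":[28,-105,0],"turn":[0,0,0],"hand":0}
    - {"delta_pos":[40,-150,0],"turn":[0,0,0],"hand":0}
    - {"delta_pos":[52,-195,0],"turn":[0,0,0],"hand":0}
    - {"delta_pos":[63,-240,0],"turn":[0,0,0],"hand":0}
    - {"delta_pos":[72,-272,0],"turn":[0,0,0],"hand":0}
    - {"delta_pos":[76,-286,0],"turn":[0,0,0],"hand":0}

```text
clock: 13.42
eef_pos: [629.0, -256.6, 189.0]
eef_rot: [-3.141, 0.001, 0.266]
wrist_force: [-0.5, -0.1, -1.5]
finger_gap: 12.6
```

Request:
carry_out:
  series:
    - {"delta_pos":[0,0,-30],"turn":[0,0,0],"hand":0}
    - {"delta_pos":[0,0,-65],"turn":[0,0,0],"hand":0}
    - {"delta_pos":[0,0,-100],"turn":[0,0,0],"hand":0}
    - {"delta_pos":[0,0,-125],"turn":[0,0,0],"hand":0}
    - {"delta_pos":[0,0,-130],"turn":[0,0,0],"hand":0}
    - {"delta_pos":[0,0,-130],"turn":[0,0,0],"hand":0}

```text
clock: 14.18
eef_pos: [629.7, -254.2, 61.0]
eef_rot: [3.141, -0.0, 0.268]
wrist_force: [-0.1, 0.0, -0.2]
finger_gap: 13.2
```

```bash
python3 - <<'E'
from h import *
s=read_state();print(s['eef_pos'],s['finger_gap'],s['wrist_force'])
save('wrist','w7.png',k=1.25)
save('scene','s7.png',crop=(230,130,430,290),k=4)
c=get_calibration('wrist')
e=s['eef_pos']
a=np.linspace(0,6.28,60)
im=cv2.imread('pics/w7.png')
for t,col in (((629.5,-254),(0,0,255)),((e[0],e[1]),(255,0,0))):
  P=np.c_[t[0]+58*np.cos(a),t[1]+58*np.sin(a),10+0*a]
  cv2.polylines(im,[(proj(c,P)*1.25).astype(int)],True,col,1)
cv2.imwrite('pics/w7.png',im)
E
```

```text
[ 629.68213213 -254.23227079   61.01473158] 13.17456326807245 [-0.08222447  0.00294359 -0.19754843]
```

View pics/w7.png

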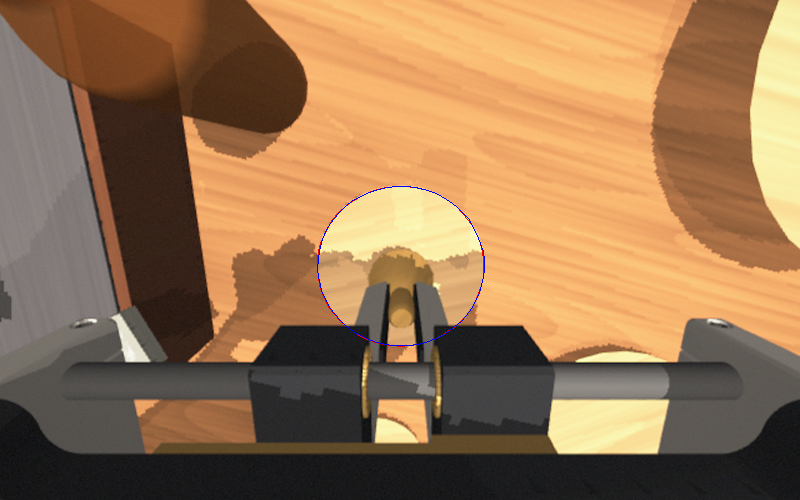

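View pics/s7.png

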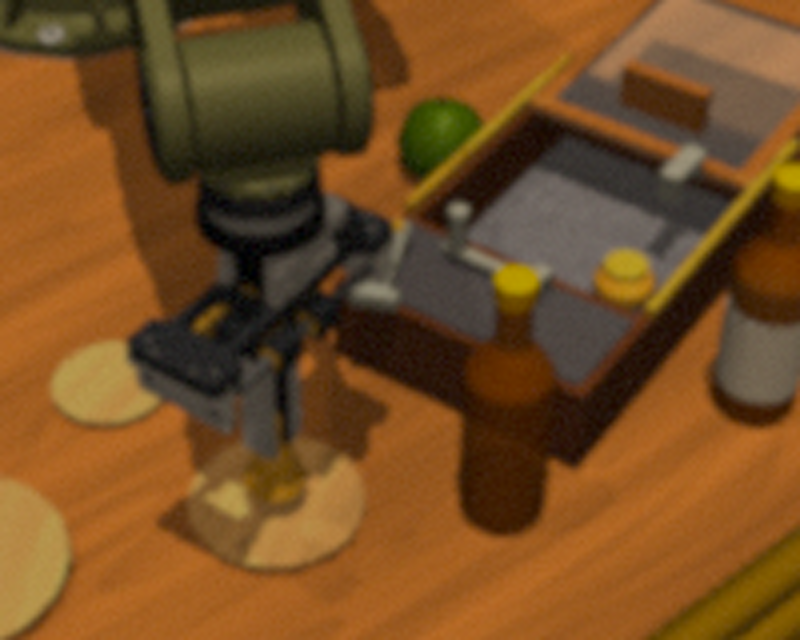

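Request:
carry_out:
  series:
    - {"delta_pos":[0,0,-5],"turn":[0,0,0],"hand":0}
    - {"delta_pos":[0,0,-10],"turn":[0,0,0],"hand":0}
    - {"delta_pos":[0,0,-14],"turn":[0,0,0],"hand":0}
    - {"delta_pos":[0,0,-16],"turn":[0,0,0],"hand":0}
    - {"delta_pos":[0,0,-17],"turn":[0,0,0],"hand":0}
    - {"delta_pos":[0,0,-17],"turn":[0,0,0],"hand":0}

```text
clock: 15.02
eef_pos: [629.5, -254.3, 43.5]
eef_rot: [3.142, -0.0, 0.268]
wrist_force: [-0.0, 0.1, -0.9]
finger_gap: 12.9
```

Request:
carry_out:
  series:
    - {"delta_pos":[0,0,-0.5],"turn":[0,0,0],"hand":0}
    - {"delta_pos":[0,0,-1],"turn":[0,0,0],"hand":0}
    - {"delta_pos":[0,0,-1],"turn":[0,0,0],"hand":0}

```text
clock: 15.4
eef_pos: [629.6, -254.2, 42.7]
eef_rot: [3.141, -0.0, 0.268]
wrist_force: [-0.5, 0.4, 1.2]
finger_gap: 13.1
```

Request:
carry_out:
  series:
    - {"delta_pos":[0,0,-0.5],"turn":[0,0,0],"hand":0}
    - {"delta_pos":[0,0,-0.5],"turn":[0,0,0],"hand":0}

```text
clock: 15.65
eef_pos: [629.8, -254.2, 42.7]
eef_rot: [3.141, -0.001, 0.268]
wrist_force: [-1.2, 1.6, 6.1]
finger_gap: 12.9
```

Contact. Release gently and withdraw upward.

Request:
carry_out:
  series:
    - {"delta_pos":[0,0,0],"turn":[0,0,0],"hand":0.2}
    - {"delta_pos":[0,0,0],"turn":[0,0,0],"hand":0.35}
    - {"delta_pos":[0,0,0],"turn":[0,0,0],"hand":0.5}
    - {"delta_pos":[0,0,0],"turn":[0,0,0],"hand":0.5}
    - {"delta_pos":[0,0,10],"turn":[0,0,0],"hand":0.5}
    - {"delta_pos":[0,0,40],"turn":[0,0,0],"hand":0.5}
    - {"delta_pos":[0,0,90],"turn":[0,0,0],"hand":0.5}
    - {"delta_pos":[0,0,140],"turn":[0,0,0],"hand":0.5}

```text
clock: 16.65
eef_pos: [629.4, -254.2, 184.3]
eef_rot: [3.141, -0.0, 0.268]
wrist_force: [-0.4, -0.5, -0.1]
finger_gap: 46.9
```

Request:
carry_out:
  series:
    - {"delta_pos":[-40,-10,20],"turn":[0,0,0],"hand":0.5}
    - {"delta_pos":[-80,-20,20],"turn":[0,0,0],"hand":0.5}
    - {"delta_pos":[-100,-28,20],"turn":[0,0,0],"hand":0.5}
    - {"delta_pos":[-100,-28,20],"turn":[0,0,0],"hand":0.5}
    - {"delta_pos":[-100,-28,20],"turn":[0,0,0],"hand":0.5}

```text
clock: 17.27
eef_pos: [530.2, -282.0, 202.4]
eef_rot: [3.141, -0.001, 0.268]
wrist_force: [-0.3, -0.9, -0.5]
finger_gap: 46.8
```

```bash
python3 - <<'E'
from h import *
s=read_state();print(s['eef_pos'],s['finger_gap'],s['wrist_force'])
c=get_calibration('wrist')
save('wrist','w8.png',k=1.25)
save('scene','s8.png',crop=(230,130,430,290),k=4)
save('top','t8.png',crop=(165,110,405,290),k=3.3)
print('bell top/mouth expected',proj(c,[[629.7,-254.2,68],[629.7,-254.2,10]])*1.25)
E
```

```text
[ 530.16821184 -282.02905988  202.35422493] 46.80974862472667 [-0.33748978 -0.86893491 -0.51871225]
bell top/mouth expected [[400.86080748 126.34161422]
 [400.90099388 132.6118536 ]]
```

View pics/w8.png

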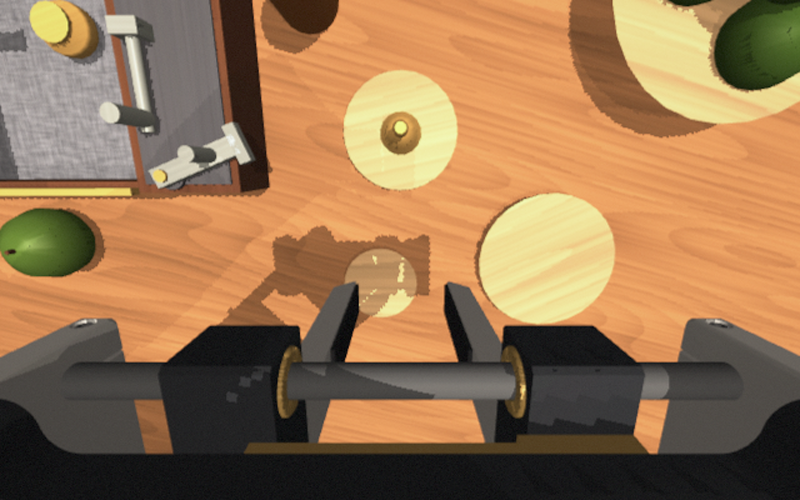

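View pics/s8.png

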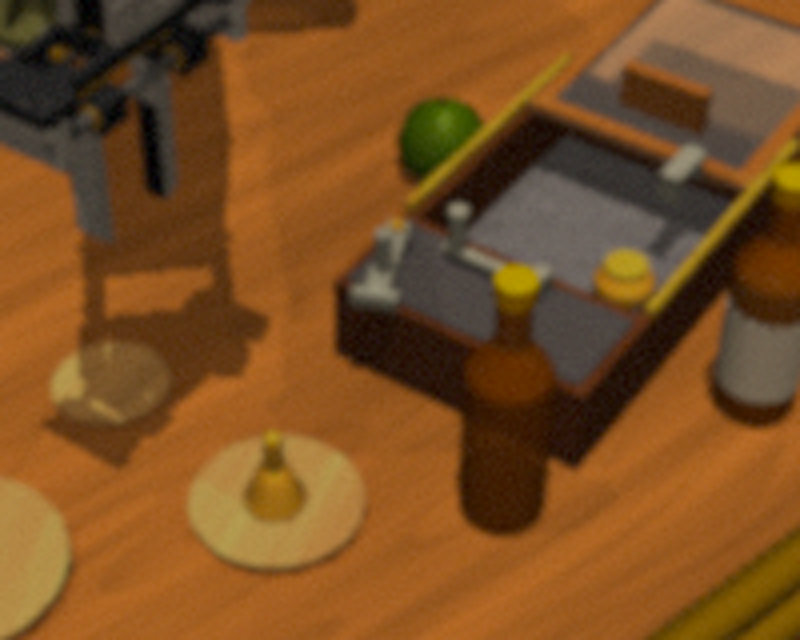

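View pics/t8.png

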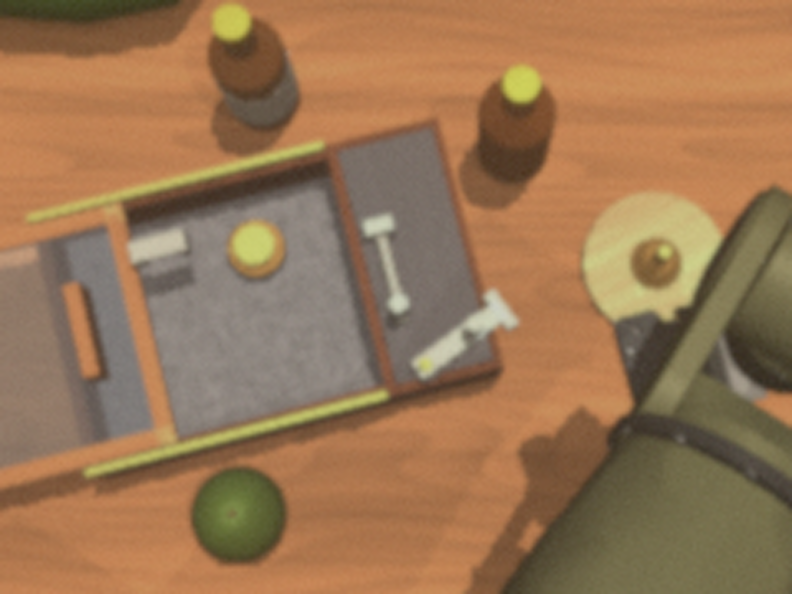

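The bell stands upright in the middle of the correct tray (400,130), the lid, bolt and keeper are open, and the other objects have not moved. I'm handing it in.

```bash
python3 -c "
from cell import *
print(sign_off())"
```

```text
the job is handed in; nothing more can be done
None
```

I opened the case, stood the bell on the 116 mm tray, and handed the job in at about 17.5 s of the 72 s allowed. `sign_off` gives no verdict, so these are my own last checks:

- **Keeper, bolt and lid:** measured from the images and the arm's position, the keeper was swung to about 1.1–1.2 rad. The bolt was drawn about 40 mm, and the lid was open about 157 mm.
- **Bell:** I gripped it by the handle, lifted it clear, lowered it until it touched the tray, then released it. The last pictures show it upright and within a few mm of the tray's centre. The gripper was open and clear of everything.
- **Other objects:** the pot, both bottles and the fruit sit where they were in the first picture.

No check failed. The only disagreement was 2–5 mm between camera estimates, for the keeper post and the bell. I used the wrist camera for both.

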